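Clear the drilled board, then snap the cap home on its stud and keep it pressed

TASK

First clear the two stray parts off the amber drilled board: put the hex nut into the bin that holds nuts and the round sleeve into the bin that holds sleeves, leaving the other things lying where they are. Then press the black snap cap, open side down, onto the steel stud with the ball bead, pushing on past the click until its rim sits fully home on the stud's flange. Finish while holding it there, the gripper still on the cap and pressing it down with about 10 N: do not let go or back off.

Things in the scene. Friction and masses are not known exactly. Their poses are not given: they have to be found in the camera images.
- board: amber resin board lying on the bench, 260 (x) x 320 (y) x 12 mm thick, fixed; origin: centre of its underside. Stud, cap, nut, sleeve, washer and bar are on it in changing places. Two plain dowels, 10 mm across and 16 mm tall, stand at its far corners (x +110, y +-140 mm in its frame); dark round spots are drilled holes
- stud_seat (a point): steel stud fixed upright on the board: flange 44 mm across and 6 mm high, above it a post 18 mm across that ends 24 mm above the flange. This point is the centre of the flange's top face, where the cap's rim seats; z up. Home: cap rim on the flange, cap_center 17 mm above this point
- stud_top (a point): top end of the stud's post, on its axis, 24 mm above stud_seat; the top 5 mm taper to 10 mm across. Three greased balls, pushed outwards by springs, make a bead 26 mm across around the post, their centres 11 mm above the flange
- cap_center (a point): black plastic snap cap, a round cup standing open side down on the board, 40 mm across, 34 mm tall, 40 g, ribbed side wall, flat top; this point is on its axis, half-way up (17 mm over its rim), z up
- cap_rim (a point): centre of the cap's mouth at the rim, z up: a 21 mm bore for the lowest 6 mm, above it 28 mm wide, 28 mm deep in all. On the stud the rim meets the balls 16 mm above the flange, the push climbs to 6 to 10 N and drops to almost nothing (click) by 11 mm above; from about 6 mm above the balls draw it down with up to 7 N, so keep pushing until the flange carries the push
- nut_center (a point): stray steel hex nut lying flat on the board, 30 mm across flats, 18 mm high, about 65 g; this point is its centre, half-way up; one pair of flats faces along its own +y and -y axis, the others at 60 degrees to that
- sleeve_center (a point): stray steel spacer sleeve, a round tube standing on end on the board, 28 mm across, 18 mm bore, 45 mm tall, about 90 g; this point is its centre, half-way up
- nut_bin: black open bin 240 (x) x 160 (y) x 60 mm high, walls and floor 5 mm, fixed on the bench; hex nuts fill its far half (its +x half, up to 41 mm high). Origin: centre of its underside. The two bins are alike and may change sides
- nut_bin_clear (a point): point on the floor of the nut bin, 5 mm over the bench, in the middle of its empty near half, where there is room to put a part
- sleeve_bin: black open bin like the other; round sleeves fill its far half (its +x half, up to 57 mm high). Origin: centre of its underside
- sleeve_bin_clear (a point): point on the floor of the sleeve bin, 5 mm over the bench, in the middle of its empty near half
- washer: loose plain steel washer, 44 mm across, 22 mm hole, 4 mm thick, near the left front corner of the board; origin: centre of its underside. Leave alone
- parallel: loose ground steel bar 16 x 60 x 16 mm (long along its y), near the right front corner of the board; origin: centre of its underside. Leave alone
- hammer: hammer lying on the bench beyond the board, leave alone
- spanner: open spanner lying on the bench on the right, close to the robot, leave alone
- pencil: flat carpenter's pencil 170 x 12 x 8 mm on the bench on the left, close to the robot, leave alone
- can: aluminium can 60 mm across, 100 mm tall, standing beyond the board on the left, leave alone
- jar: grey plastic jar 60 mm across, 80 mm tall, standing beyond the board on the right, leave alone

How it is judged:
By the outcome, as a careful person would: the job done as asked, in the order asked, and still so for the second after the job is handed in, while the arm keeps its last pose, push and grip.
It also fails if it takes over 72 s, if anything falls off the work surface, if the arm or the gripper's body presses on something with over 40 N, if the wrist force passes 120 N, or if a joint passes its speed limit or range.

ROBOT

A 7-joint arm with a two-finger parallel gripper is mounted at the origin on the work surface. World frame = base frame: x ahead of the robot, y to its left, z up, the work surface at z = 0. Lengths are in m, angles in rad, forces in N, time in s.
With the tool pointing down it reaches from about 0.425 to 0.925 m from the base axis. Payload 6.8 kg.
Tool frame: the origin (TCP) lies on the centre line of the jaws, within the pads' length; the fingertips stand 19 mm ahead of it and the grasp point (between the pads) is the TCP (bot.tcp_to_tips is the distance from the TCP to the fingertips, in m); x points along the fingers, y is the direction in which the jaws open and shut, and the axes are right-handed (so a half turn about x gives the same grasp; the last joint's range is limited). The gripper opens to 85 mm and grips with 20 to 120 N. Pads are 22 mm wide; open, the fingers measure 114 mm over their backs; the gripper's body (76 mm by 85 mm) begins 54 mm behind the grasp point. The pads swing forward as they close: fully open they stand 13 mm farther back than shut.
Start: joints at [-1.446, 0.477, 0.022, 1.555, -0.011, 1.109, -0.083], TCP at [0.156, 0.657, 0.25] pointing down, gripper open.
Joint ranges: [-2.96, 2.96], [-0.34, 2.1], [-1.41, 1.46], [0.24, 2.44], [-1.37, 4.51], [0.17, 1.92], [-2.96, 2.96]. Speed limits (rad/s): [2.39, 2.39, 3.14, 3.14, 3.14, 3.14, 3.14].

INTERFACE

Orientations are given as a unit quaternion [w, x, y, z].
In Python, from station import status, eyes, bot gives the robot as it stands.
- The arm moves only by the tool apply_moves, never from a script. Its arguments are lists of equal length, an entry for each row: "travel": the shift along the tool's x, y, z in cm, a list of three; "turn": the turn, a rotation vector about the tool's x, y, z in rad, a list of three; "grip": the closure, from 0 (fully open) to 1 (shut). In form: {"travel": [[tx, ty, tz], ...], "turn": [[wx, wy, wz], ...], "grip": [grip, ...]}. A call has 1 to 8 rows; each row shifts and turns the pose as measured when the row begins, along the tool's axes as they then stand; what a row does not reach is not made up. A row lasts 1/12 s, in which the tool goes at most 41.7 mm and 7.16 degrees, less where a joint would pass 70% of its speed; a pose out of reach is approached as far as the arm can. A call is refused whole if a number of a shift passes 4.17 or a number of a turn 0.125, either way. A call with a gripper value outside its range is refused whole. The fingers move at their own pace and stop on an object; "newtons" is the grip in N (left out, the last holds). Time passes only in rows, so rows that do not move let the fingers close. It gives the time, the measured TCP pose, the force and the opening at its end, in the units of the state.
- status.get_obs(): the state, without advancing time (a new reading comes with each control period).
- eyes.read_camera(name): name is "scene" or "side" or "wrist"; returns the picture (384x512x3 uint8, red, green, blue); there is no depth.
- eyes.calibration(name): a dict with "intrinsics" (3x3 intrinsics, pixels), "xyz" and "attitude" of the camera in the world; the wrist camera has in their place "T_tool_cam" (4x4, takes a point from camera to tool coordinates, whose origin is the TCP and whose axes are the tool frame's). Camera axes: x right, y down, z forward; pixel columns grow to the right and rows downward; lengths in m; the calibration is good to about 2 mm. A picture is of the moment at which its call begins: read the wrist's pose just before it. calibration takes no time and is no camera call.
- bot.hand_in(): hands the job in, once; it reports no verdict.
Trained networks look in the newest picture that a camera, given by its name, has taken for a name from the list of things; names that differ only in an ending like _2 or _b are one class to them, and where a whole thing is asked for, a point or a joint stands for the part that bears it (a point fixed in the world has none). Each returns a list of dicts, best first, with "score" (0 to 1); they miss things now and then, are a little off and sometimes report something else, mostly with a low value. They report only what shows in the picture. A call takes as long as a camera call.
- eyes.masks_of(thing, camera): "region" (384x512 bool, what is visible of it) and "rect" ([left, top, right, bottom] in pixels, round what is visible of it).
The state is a dict: "t": time; "q": joint angles; "joint_vel": joint speeds; "joint_torque": joint torques, N m; "eef_pos": TCP position; "tool_rot": TCP orientation; "contact_force": force on the tool from outside, world axes, zero at the start; "torque": the same for the moment, N m; "gripper_width": opening from 0.0 (shut) to 1.0 (fully open).
Only numpy, scipy, OpenCV 4.12 (cv2) and the standard library are available. Lean on these libraries where they do the work, as an engineer would, in place of code of your own. Each camera call takes 0.05 s, during which the arm holds its last target. There are 200 camera calls.

## Working session

There is one attempt and no reset: what is moved stays moved. The work goes in short steps, Python scripts to look and compute and a tool call to move; the robot and the scene stay as the last step left them, time stands still between calls to the robot, and variables do not carry over. Pictures are saved under pics/ and viewed, about 8 in all and at most 12, crops included, and the job is handed in when it is done.

Besides the shell and the picture viewer there is one more tool, called after ">>>" as a command line: name --argument value ..., lists and objects as JSON in quotes. apply_moves: Moves the arm, as the interface text tells. Its arguments: {"type":"object","properties":{"travel":{"type":"array"},"turn":{"type":"array"},"grip":{"type":"array"},"newtons":{"type":"number"}},"required":["travel","turn","grip"]}

```bash
mkdir -p pics; ls; python3 - <<'E'
from station import status, eyes, bot
import cv2, numpy as np
print(status.get_obs()); print(bot.tcp_to_tips)
ims=[]
for c in ["scene","side"]:
    im=eyes.read_camera(c)[:,:,::-1]; cv2.imwrite(f"pics/{c}0.png",im)
    k=eyes.calibration(c); print(c,k)
    for n in ["stud_seat","cap_center","nut_center","sleeve_center","nut_bin","sleeve_bin","board"]:
        r=eyes.masks_of(n,c)
        print(n,[(round(d["score"],2),[int(v) for v in d["rect"]],int(d["region"].sum())) for d in r[:3]])
print(eyes.calibration("wrist"))
E
```

```text
pics
{'t': 0.0, 'q': array([-1.44607806,  0.47781938,  0.02234432,  1.55643358, -0.01149162,
        1.10928309, -0.08308165]), 'joint_vel': array([ 0.00019907, -0.00029298, -0.00242105, -0.00094484, -0.00172922,
       -0.00047763, -0.00084921]), 'joint_torque': array([ 1.16585703e-03, -5.96456087e+01,  1.60751615e+00, -2.81200129e+01,
        1.24338051e-02,  9.18196019e-03,  1.05726917e-05]), 'eef_pos': array([0.15562674, 0.65625521, 0.24932039]), 'tool_rot': array([ 0.70229909,  0.08147259,  0.70234592, -0.0827552 ]), 'contact_force': array([-0.03460968,  0.05798894, -0.04936051]), 'torque': array([ 0.02327744, -0.00750748,  0.03987361]), 'gripper_width': 0.9974944071219974}
0.019
scene {'intrinsics': array([[399.72119584,   0.        , 261.16183639],
       [  0.        , 399.72119584, 191.53167974],
       [  0.        ,   0.        ,   1.        ]]), 'xyz': array([1.0943443 , 0.50709882, 0.72610726]), 'attitude': array([-0.15945618,  0.37270997,  0.83159913, -0.37961019])}
stud_seat []
cap_center [(0.72, [273, 224, 291, 247], 317), (0.46, [259, 271, 290, 327], 1338)]
nut_cente
[... 957 characters left out ...]
382], 15432)]
sleeve_bin [(0.65, [207, 132, 298, 181], 3406), (0.21, [88, 231, 127, 295], 1853)]
board [(0.71, [145, 184, 300, 281], 8385), (0.43, [279, 198, 289, 211], 113)]
{'intrinsics': array([[314.58777307,   0.        , 255.65348251],
       [  0.        , 314.58777307, 190.44713148],
       [  0.        ,   0.        ,   1.        ]]), 'T_tool_cam': array([[ 5.72528582e-04, -3.09227452e-01,  9.50987936e-01,
        -1.24371366e-01],
       [ 9.99999411e-01, -6.99415067e-04, -8.29460137e-04,
         7.40946228e-04],
       [ 9.21627136e-04,  9.50987851e-01,  3.09226870e-01,
        -7.84578051e-02],
       [ 0.00000000e+00,  0.00000000e+00,  0.00000000e+00,
         1.00000000e+00]])}
```

```bash
python3 - <<'E'
import cv2, numpy as np
a=cv2.imread("pics/scene0.png");b=cv2.imread("pics/side0.png")
a=cv2.resize(a[90:350,100:470],None,fx=2.1,fy=2.1,interpolation=cv2.INTER_CUBIC)
b=cv2.resize(b[110:384,70:350],None,fx=2.1,fy=2.1,interpolation=cv2.INTER_CUBIC)
cv2.imwrite("pics/a.png",a);cv2.imwrite("pics/b.png",b);print(a.shape,b.shape)
E
```

```text
(546, 777, 3) (575, 588, 3)
```

View pics/a.png

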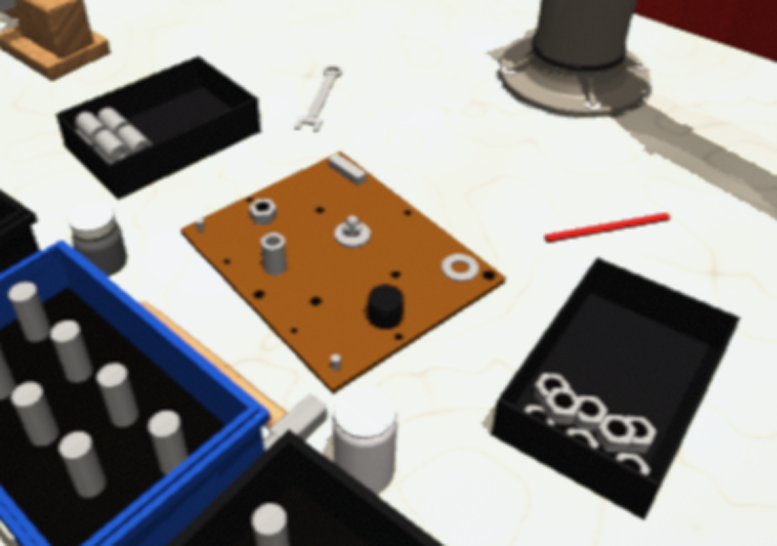

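View pics/b.png

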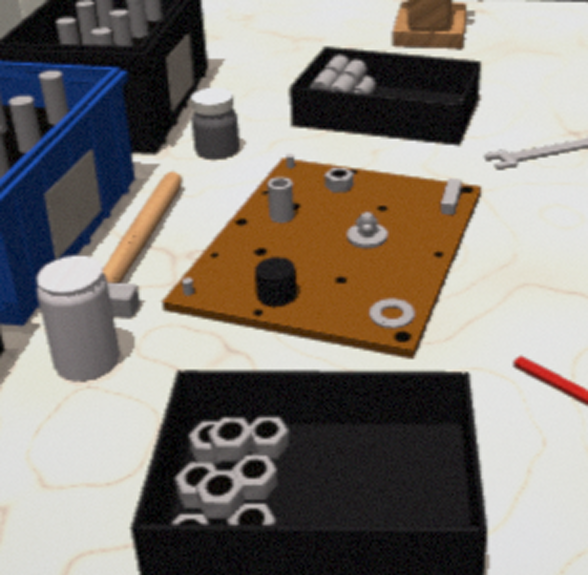

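The sleeve bin is on the robot's right (scene crop ~160,125). The nut bin is on its left (scene ~620,390; side ~310,470). On the board, scene crop: nut (263,210), sleeve (274,254), stud (352,230), cap (385,306). In the side crop they are at (339,180), (280,200), (367,230) and (275,281). The network's false hits can be discarded.

```bash
cat > h.py <<'E'
from station import status, eyes, bot
import numpy as np, cv2
from scipy.optimize import least_squares
from scipy.spatial.transform import Rotation as R
def rot(q): return R.from_quat([q[1],q[2],q[3],q[0]])
class Cam:
    def __init__(s,name,obs=None):
        k=eyes.calibration(name); s.K=k["intrinsics"]
        if name=="wrist":
            T=np.eye(4);T[:3,:3]=rot(obs["tool_rot"]).as_matrix();T[:3,3]=obs["eef_pos"]; T=T@k["T_tool_cam"]
            s.R,s.t=T[:3,:3],T[:3,3]
        else: s.R,s.t=rot(k["attitude"]).as_matrix(),k["xyz"]
    def proj(s,P):
        p=(np.atleast_2d(P)-s.t)@s.R@s.K.T; return p[:,:2]/p[:,2:]
    def ray(s,uv,z):
        d=s.R@np.linalg.solve(s.K,[uv[0],uv[1],1]); return s.t+d*(z-s.t[2])/d[2]
def cyl(x,y,z0,z1,r,n=48):
    a=np.linspace(0,2*np.pi,n,endpoint=False)
    return np.vstack([np.c_[x+r*np.cos(a),y+r*np.sin(a),0*a+z] for z in (z0,z1)])
def bbox(p): return np.r_[p.min(0),p.max(0)]
def fitcyl(obs,z0,z1,r,x0=(.65,0)):
    "obs: list of (cam,rect)"
    f=lambda v:np.concatenate([bbox(c.proj(cyl(v[0],v[1],z0,z1,r)))-np.array(b)-[0,0,1,1] for c,b in obs])
    s=least_squares(f,x0); return s.x,s.fun.round(1)
E
python3 - <<'E'
from h import *
S,D=Cam("scene"),Cam("side")
print("S down?",S.R[:,2],D.R[:,2])
sc=np.array([[182,231],[338,152],[505,281],[334,391]])/2.1+[100,90]
sd=np.array([[281,160],[481,186],[412,354],[165,307]])/2.1+[70,110]
P=np.array([[.13,-.16],[-.13,-.16],[-.13,.16],[.13,.16]])
def f(v):
    c,s=np.cos(v[2]),np.sin(v[2]); Q=np.c_[P@np.array([[c,s],[-s,c]])+v[:2],np.full(4,.012)]
    return np.r_[(S.proj(Q)-sc).ravel(),(D.proj(Q)-sd).ravel()]
s=least_squares(f,[.65,0,0]);print("board",s.x,s.fun.round(1))
z=.012
print("nut",fitcyl([(S,[221,186,233,195]),(D,[223,189,238,204])],z,z+.018,.0165))
print("sleeve",fitcyl([(S,[222,200,237,221]),(D,[192,194,208,214])],z,z+.045,.014))
print("cap",fitcyl([(S,[273,224,291,247]),(D,[188,232,214,253])],z,z+.034,.02))
for n,c,uv in [("stud",S,(267.6,201)),("stud",D,(245,222)),("nutbin floor",S,(395,235)),("nb",D,(245,325))]:
    print(n,c.ray(uv,.018 if n=="stud" else .005))
# bin rim corners crop
a=np.array([[599,259],[740,319],[645,518],[492,432]])/2.1+[100,90]
b=np.array([[180,372],[470,374],[485,528],[137,526]])/2.1+[70,110]
print("nutbin S (nearR..)",[S.ray(u,.06 if i<2 else .0).round(3) for i,u in enumerate(a)]); print("D",[D.ray(u,.06).round(3) for u in b])
a=np.array([[198,57],[260,98],[119,160],[58,114]])/2.1+[100,90]
b=np.array([[322,48],[480,63],[463,140],[293,87]])/2.1+[70,110]
print("slbin S",[S.ray(u,.06).round(3) for u in a]); print("D",[D.ray(u,.06).round(3) for u in b])
E
```

```text
S down? [-0.54817625 -0.51250519 -0.66093965] [ 0.10999205 -0.86698166 -0.48604994]
board [ 0.55468936  0.00180666 -0.16927778] [-0.9 -1.   1.6 -1.   2.1 -2.1  0.8 -0.5 -0.8 -0.7 -0.5  0.3  0.4 -0.9
 -3.  -1.6]
nut (array([ 0.5680321 , -0.10851615]), array([-0. , -1.3, -0.2,  1.9,  1.6,  1.7, -1.1, -1.7]))
sleeve (array([ 0.62867266, -0.037635  ]), array([ 1. ,  1.3, -2.4,  0.2,  2.8, -0. , -1.3,  1.3]))
cap (array([0.59773893, 0.10799911]), array([ 1. , -0.1, -0.7, -1.7,  2.8, -0.8, -4.1,  1.7]))
stud [ 0.52371226 -0.00421287  0.018     ]
stud [ 0.51924341 -0.00146613  0.018     ]
nutbin floor [0.4019122  0.29782007 0.005     ]
nb [0.48002335 0.3012475  0.005     ]
nutbin S (nearR..) [array([0.408, 0.263, 0.06 ]), array([0.391, 0.417, 0.06 ]), array([0.621, 0.442, 0.   ]), array([0.637, 0.284, 0.   ])]
D [array([0.636, 0.286, 0.06 ]), array([0.401, 0.261, 0.06 ]), array([0.386, 0.413, 0.06 ]), array([0.618, 0.44 , 0.06 ])]
slbin S [array([ 0.415, -0.415,  0.06 ]), array([ 0.431, -0.261,  0.06 ]), array([ 0.652, -0.296,  0.06 ]), array([ 0.644, -0.447,  0.06 ])]
D [array([ 0.646, -0.445,  0.06 ]), array([ 0.408, -0.412,  0.06 ]), array([ 0.423, -0.162,  0.06 ]), array([ 0.66 , -0.296,  0.06 ])]
```

```bash
cat >> h.py <<'E'
def pose(o=None):
    o=o or status.get_obs(); M=rot(o["tool_rot"]).as_matrix(); return o["eef_pos"],M,np.arctan2(M[1,2],M[0,2])
def down(yaw):  # tool x down, z horizontal at yaw
    z=np.array([np.cos(yaw),np.sin(yaw),0]);x=np.array([0,0,-1.]);return np.c_[x,np.cross(z,x),z]
def plan(p1,yaw1,grip,polar=False,step=.036,n=None):
    "rows from the current pose to p1 (TCP) with tool z at azimuth yaw1"
    p0,M,y0=pose(); p1=np.array(p1); dy=(yaw1-y0+np.pi)%(2*np.pi)-np.pi
    if polar:
        r0,r1=np.hypot(*p0[:2]),np.hypot(*p1[:2]);a0,a1=np.arctan2(p0[1],p0[0]),np.arctan2(p1[1],p1[0])
        g=lambda s:np.array([(r0+s*(r1-r0))*np.cos(a0+s*(a1-a0)),(r0+s*(r1-r0))*np.sin(a0+s*(a1-a0)),p0[2]+s*(p1[2]-p0[2])])
        L=np.linalg.norm([r1-r0,(a1-a0)*max(r0,r1),p1[2]-p0[2]])
    else: g=lambda s:p0+s*(p1-p0); L=np.linalg.norm(p1-p0)
    n=n or max(1,int(np.ceil(max(L/step,abs(dy)/.115))))
    M1=down(yaw1); tot=R.from_matrix(M.T@M1).as_rotvec(); P=p0;T=[];W=[]
    for i in range(1,n+1):
        Q=g(i/n); Mi=R.from_matrix(M)*R.from_rotvec(tot*(i-1)/n); T.append((Mi.inv().apply(Q-P)*100).round(2).tolist());W.append((tot/n).round(3).tolist());P=Q
    for k in range(0,n,8): print("travel",T[k:k+8],"turn",W[k:k+8],"grip",[grip]*len(T[k:k+8]))
E
python3 - <<'E'
from h import *
p,M,y=pose();print(p,M.round(3),y)
plan([.555,-.085,.20],-.16,0,True)
E
```

```text
[0.15574966 0.65678487 0.25032065] [[-0.     0.231  0.973]
 [-0.     0.973 -0.231]
 [-1.    -0.    -0.   ]] -0.23287377469572837
travel [[0.17, -0.48, 3.45], [0.17, -0.66, 3.4], [0.17, -0.84, 3.33], [0.17, -1.02, 3.26], [0.17, -1.19, 3.19], [0.17, -1.35, 3.1], [0.17, -1.51, 3.0], [0.17, -1.66, 2.9]] turn [[-0.003, -0.0, 0.0], [-0.003, -0.0, 0.0], [-0.003, -0.0, 0.0], [-0.003, -0.0, 0.0], [-0.003, -0.0, 0.0], [-0.003, -0.0, 0.0], [-0.003, -0.0, 0.0], [-0.003, -0.0, 0.0]] grip [0, 0, 0, 0, 0, 0, 0, 0]
travel [[0.17, -1.81, 2.79], [0.17, -1.94, 2.67], [0.17, -2.07, 2.54], [0.17, -2.2, 2.41], [0.17, -2.31, 2.27], [0.17, -2.41, 2.13], [0.17, -2.51, 1.98], [0.17, -2.6, 1.83]] turn [[-0.003, -0.0, 0.0], [-0.003, -0.0, 0.0], [-0.003, -0.0, 0.0], [-0.003, -0.0, 0.0], [-0.003, -0.0, 0.0], [-0.003, -0.0, 0.0], [-0.003, -0.0, 0.0], [-0.003, -0.0, 0.0]] grip [0, 0, 0, 0, 0, 0, 0, 0]
travel [[0.17, -2.68, 1.68], [0.17, -2.75, 1.52], [0.17, -2.81, 1.36], [0.17, -2.86, 1.19], [0.17, -2.9, 1.03], [0.17, -2.94, 0.86], [0.17, -2.96, 0.69], [0.17, -2.97, 0.53]] turn [[-0.003, -0.0, 0.0], [-0.003, -0.0, 0.0], [-0.003, -0.0, 0.0], [-0.003, -0.0, 0.0], [-0.003, -0.0, 0.0], [-0.003, -0.0, 0.0], [-0.003, -0.0, 0.0], [-0.003, -0.0, 0.0]] grip [0, 0, 0, 0, 0, 0, 0, 0]
travel [[0.17, -2.98, 0.36], [0.17, -2.97, 0.2], [0.17, -2.96, 0.03], [0.17, -2.94, -0.13], [0.17, -2.91, -0.29]] turn [[-0.003, -0.0, 0.0], [-0.003, -0.0, 0.0], [-0.003, -0.0, 0.0], [-0.003, -0.0, 0.0], [-0.003, -0.0, 0.0]] grip [0, 0, 0, 0, 0]
```

>>> apply_moves --travel '[[0.2, -0.5, 3.5], [0.2, -0.7, 3.4], [0.2, -0.8, 3.3], [0.2, -1.0, 3.3], [0.2, -1.2, 3.2], [0.2, -1.4, 3.1], [0.2, -1.5, 3.0], [0.2, -1.7, 2.9]]' --turn '[[0, 0, 0], [0, 0, 0], [0, 0, 0], [0, 0, 0], [0, 0, 0], [0, 0, 0], [0, 0, 0], [0, 0, 0]]' --grip '[0, 0, 0, 0, 0, 0, 0, 0]'

```text
t: 1.47
eef_pos: [0.3839, 0.5166, 0.2327]
tool_rot: [0.701, 0.077, 0.705, -0.073]
contact_force: [0.2, 0.2, -0.7]
gripper_width: 0.997
```

>>> apply_moves --travel '[[0.2, -1.8, 2.8], [0.2, -1.9, 2.7], [0.2, -2.1, 2.5], [0.2, -2.2, 2.4], [0.2, -2.3, 2.3], [0.2, -2.4, 2.1], [0.2, -2.5, 2.0], [0.2, -2.6, 1.8]]' --turn '[[0, 0, 0], [0, 0, 0], [0, 0, 0], [0, 0, 0], [0, 0, 0], [0, 0, 0], [0, 0, 0], [0, 0, 0]]' --grip '[0, 0, 0, 0, 0, 0, 0, 0]'

```text
t: 2.13
eef_pos: [0.538, 0.2931, 0.2147]
tool_rot: [0.702, 0.079, 0.704, -0.072]
contact_force: [-0.4, -0.8, -0.1]
gripper_width: 0.997
```

>>> apply_moves --travel '[[0.1, -3.5, 1.2], [0.1, -3.7, 1.2], [0.1, -3.7, 1.1], [0.1, -3.7, 1.0], [0.1, -3.7, 0.9], [0.1, -3.7, 0.9], [0.1, -3.7, 0.8], [0.1, -3.7, 0.7]]' --turn '[[0, 0, 0], [0, 0, 0], [0, 0, 0], [0, 0, 0], [0, 0, 0], [0, 0, 0], [0, 0, 0], [0, 0, 0]]' --grip '[0, 0, 0, 0, 0, 0, 0, 0]'

```text
t: 2.8
eef_pos: [0.5551, -0.0231, 0.2044]
tool_rot: [0.705, 0.079, 0.702, -0.07]
contact_force: [1.3, -0.7, 0.5]
gripper_width: 0.999
```

>>> apply_moves --travel '[[0.1, -3.7, 0.7], [0.1, -3.7, 0.6], [0.1, -2.5, 0.4], [0, 0, 0], [0, 0, 0]]' --turn '[[0, 0, 0], [0, 0, 0], [0, 0, 0], [0, 0, 0], [0, 0, 0]]' --grip '[0, 0, 0, 0, 0]'

```text
t: 3.22
eef_pos: [0.5486, -0.1403, 0.2015]
tool_rot: [0.705, 0.083, 0.7, -0.077]
contact_force: [-0.0, 0.1, 0.3]
gripper_width: 1.001
```

```bash
python3 - <<'E'
from h import *
o=status.get_obs(); im=eyes.read_camera("wrist"); W=Cam("wrist",o)
print(o["t"],pose(o)[0],pose(o)[2])
cv2.imwrite("pics/w1.png",cv2.resize(im[:,:,::-1],None,fx=1.5,fy=1.5,interpolation=cv2.INTER_CUBIC))
for n in ["nut_center","sleeve_center","stud_seat","cap_center"]:
    print(n,[(round(d["score"],2),[int(v) for v in d["rect"]],int(d["region"].sum())) for d in eyes.masks_of(n,"wrist")[:3]])
for n,xyz in dict(nut=[.568,-.1085,.03],sleeve=[.629,-.038,.057],stud=[.522,-.003,.042],cap=[.598,.108,.046]).items(): print(n,W.proj(xyz).round())
E
```

```text
3.2167 [ 0.548605   -0.14032987  0.20147827] -0.22620105005325314
nut_center [(0.56, [263, 169, 297, 204], 911)]
sleeve_center [(0.77, [348, 203, 387, 247], 1151), (0.29, [92, 0, 143, 32], 673)]
stud_seat [(0.67, [359, 89, 406, 138], 1744)]
cap_center [(0.65, [483, 143, 512, 185], 890), (0.37, [0, 72, 141, 330], 27993)]
nut [[290. 183.]]
sleeve [[378. 236.]]
stud [[399. 113.]]
cap [[528. 168.]]
```

View pics/w1.png

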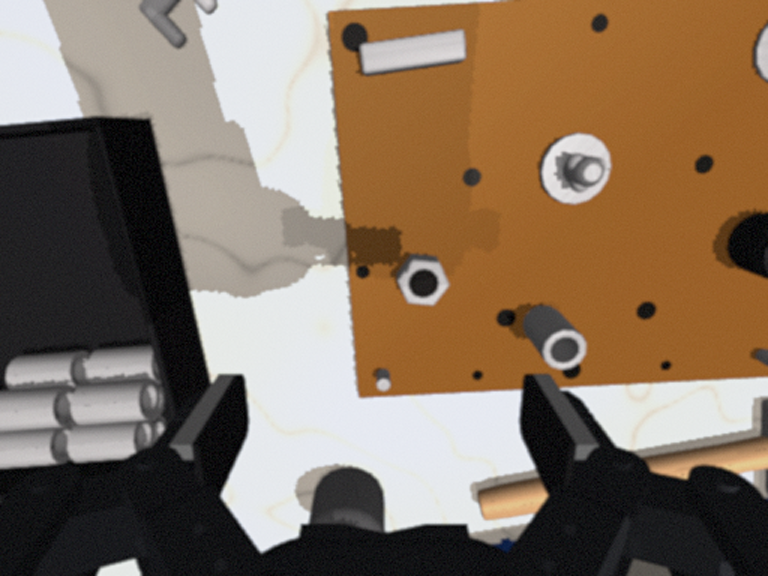

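Wrist view: the nut is at (281,187) px with its corners showing, and the sleeve's top ring is at (375,232). The stud flange is at (383,112) and the cap is cut off at the right edge. The networks agree, and I'll fit the silhouettes.

```bash
cat >> h.py <<'E'
def prism(x,y,yaw,z0,z1,r,n): # r = circumradius; for hex, flats face +-y of own frame => corners at 0,60..
    a=yaw+np.linspace(0,2*np.pi,n,endpoint=False)
    return np.vstack([np.c_[x+r*np.cos(a),y+r*np.sin(a),0*a+z] for z in (z0,z1)])
def fit(cam,region,z0,z1,r,n,x0,y0,yaws=(0,)):
    m=cv2.morphologyEx(region.astype(np.uint8),cv2.MORPH_OPEN,np.ones((3,3)))
    cs,_=cv2.findContours(m,cv2.RETR_EXTERNAL,cv2.CHAIN_APPROX_NONE); c=max(cs,key=cv2.contourArea)[:,0].astype(float)
    best=None
    def f(v):
        h=cv2.convexHull(cam.proj(prism(v[0],v[1],v[2] if n<20 else 0,z0,z1,r,n)).astype(np.float32))
        return np.array([cv2.pointPolygonTest(h,tuple(p),True) for p in c])-.4
    for y in yaws:
        s=least_squares(f,[x0,y0,y],loss="soft_l1",diff_step=1e-3,x_scale=[.01,.01,.1])
        if best is None or s.cost<best.cost: best=s
    return best.x.round(4),"rms px",np.sqrt((f(best.x)**2).mean()).round(2)
def look(names,tag=None):
    o=status.get_obs(); im=eyes.read_camera("wrist"); W=Cam("wrist",o); print("t",o["t"],"tcp",pose(o)[0].round(4),"yaw",round(pose(o)[2],3),"F",o["contact_force"].round(1),"w",round(o["gripper_width"],3))
    if tag: cv2.imwrite(f"pics/{tag}.png",im[:,:,::-1])
    spec=dict(nut_center=(.012,.030,.015/np.cos(np.pi/6),6,(0,.35,.7)),sleeve_center=(.012,.057,.014,48,(0,)),stud_seat=(.012,.018,.022,48,(0,)),cap_center=(.012,.046,.02,48,(0,)))
    for n in names:
        for d in eyes.masks_of(n,"wrist")[:1]:
            b=d["rect"]; z0,z1,r,k,y=spec[n]; g=W.ray([(b[0]+b[2])/2,(b[1]+b[3])/2],(z0+z1)/2)
            print(n,round(d["score"],2),[int(v) for v in b],fit(W,d["region"],z0,z1,r,k,g[0],g[1],y))
    return W
E
python3 - <<'E'
from h import *
look(["nut_center","sleeve_center","stud_seat"])
E
```

```text
t 3.4667 tcp [ 0.5492 -0.1369  0.2014] yaw -0.22 F [ 0.7  0.7 -0.3] w 1.004
nut_center 0.96 [262, 170, 294, 205] (array([ 0.5712, -0.1167,  0.2404]), 'rms px', np.float64(0.37))
sleeve_center 0.88 [343, 202, 383, 249] (array([ 0.6257, -0.04  ,  0.    ]), 'rms px', np.float64(0.55))
stud_seat 0.67 [357, 94, 401, 139] (array([ 0.523 , -0.0068,  0.    ]), 'rms px', np.float64(1.1))
```

```bash
python3 - <<'E'
from h import *
plan([.5712,-.1167,.11],.24,0,n=5)
E
```

```text
travel [[1.83, 0.49, 0.33], [1.83, 0.46, 0.38], [1.83, 0.43, 0.42], [1.83, 0.39, 0.46], [1.83, 0.35, 0.5]] turn [[-0.092, 0.002, -0.002], [-0.092, 0.002, -0.002], [-0.092, 0.002, -0.002], [-0.092, 0.002, -0.002], [-0.092, 0.002, -0.002]] grip [0, 0, 0, 0, 0]
```

>>> apply_moves --travel '[[1.8, 0.5, 0.3], [1.8, 0.5, 0.4], [1.8, 0.4, 0.4], [1.8, 0.4, 0.5], [1.8, 0.4, 0.5], [0, 0, 0], [0, 0, 0]]' --turn '[[-0.09, 0, 0], [-0.09, 0, 0], [-0.09, 0, 0], [-0.09, 0, 0], [-0.09, 0, 0], [0, 0, 0], [0, 0, 0]]' --grip '[0, 0, 0, 0, 0, 0, 0]'

```text
t: 4.25
eef_pos: [0.5751, -0.1116, 0.1103]
tool_rot: [0.706, -0.086, 0.697, 0.091]
contact_force: [0.3, -1.1, 0.6]
gripper_width: 1.001
```

```bash
python3 - <<'E'
from h import *
look(["nut_center"],"w2")
plan([.5712,-.1167,.036],.24,0,n=4)
E
```

```text
t 4.25 tcp [ 0.5751 -0.1116  0.1103] yaw 0.252 F [ 0.3 -1.1  0.6] w 1.001
nut_center 0.95 [229, 169, 268, 221] (array([ 0.5716, -0.1168,  0.1805]), 'rms px', np.float64(0.53))
travel [[1.87, -0.1, -0.16], [1.87, -0.1, -0.15], [1.87, -0.1, -0.14], [1.87, -0.1, -0.13]] turn [[0.003, 0.004, -0.001], [0.003, 0.004, -0.001], [0.003, 0.004, -0.001], [0.003, 0.004, -0.001]] grip [0, 0, 0, 0]
```

>>> apply_moves --travel '[[1.9, -0.1, -0.2], [1.9, -0.1, -0.1], [1.9, -0.1, -0.1], [1.9, -0.1, -0.1], [0, 0, 0]]' --turn '[[0.01, 0, 0], [0.01, 0, 0], [0.01, 0, 0], [0.01, 0, 0], [0, 0, 0]]' --grip '[0.2, 0.2, 0.2, 0.2, 0.2]' --newtons 60

```text
t: 4.77
eef_pos: [0.5774, -0.1192, 0.041]
tool_rot: [0.714, -0.069, 0.694, 0.071]
contact_force: [-0.9, 0.1, 0.6]
gripper_width: 0.797
```

```bash
python3 - <<'E'
from h import *
look([],"w3")
plan([.5714,-.1167,.034],.21,0,n=1)
E
```

```text
t 4.7667 tcp [ 0.5774 -0.1192  0.041 ] yaw 0.198 F [-0.9  0.1  0.6] w 0.797
travel [[0.85, 0.41, -0.67]] turn [[-0.011, 0.031, 0.001]] grip [0]
```

>>> apply_moves --travel '[[0.4, 0.2, -0.3], [0.3, 0.1, -0.2], [0, 0, 0]]' --turn '[[0, 0.02, 0], [0, 0.01, 0], [0, 0, 0]]' --grip '[0.2, 0.2, 0.2]'

```text
t: 5.07
eef_pos: [0.5752, -0.1181, 0.0396]
tool_rot: [0.705, -0.07, 0.702, 0.068]
contact_force: [0.2, 0.4, 1.4]
gripper_width: 0.799
```

```bash
python3 - <<'E'
from h import *
look([],"w3")
plan([.5714,-.1167,.034],.21,0,n=1)
E
```

```text
t 5.0667 tcp [ 0.5752 -0.1181  0.0396] yaw 0.196 F [0.2 0.4 1.4] w 0.799
travel [[0.59, 0.22, -0.39]] turn [[-0.013, 0.004, 0.004]] grip [0]
```

>>> apply_moves --travel '[[0.6, 0.2, -0.4], [0.2, 0, 0], [0, 0, 0], [0, 0, 0], [0, 0, 0], [0, 0, 0]]' --turn '[[-0.01, 0, 0], [0, 0, 0], [0, 0, 0], [0, 0, 0], [0, 0, 0], [0, 0, 0]]' --grip '[0.2, 0.2, 0.2, 1, 1, 1]'

```text
t: 5.62
eef_pos: [0.572, -0.1167, 0.033]
tool_rot: [0.706, -0.075, 0.701, 0.072]
contact_force: [0.2, -0.0, 0.9]
gripper_width: 0.383
```

```bash
python3 - <<'E'
from h import *
look([],"w3")
E
```

```text
t 5.6167 tcp [ 0.572  -0.1167  0.033 ] yaw 0.208 F [ 0.2 -0.   0.9] w 0.383
```

>>> apply_moves --travel '[[0, 0, 0], [0, 0, 0], [-2.5, 0, 0], [-2.5, 0, 0], [-2.5, 0, 0]]' --turn '[[0, 0, 0], [0, 0, 0], [0, 0, 0], [0, 0, 0], [0, 0, 0]]' --grip '[1, 1, 1, 1, 1]'

```text
t: 6.08
eef_pos: [0.5669, -0.116, 0.1044]
tool_rot: [0.702, -0.074, 0.705, 0.073]
contact_force: [0.3, 0.3, -1.3]
gripper_width: 0.333
```

```bash
python3 - <<'E'
from h import *
look([],"w3")
plan([.4545,.345,.14],.107,1,step=.037)
E
```

```text
t 6.0833 tcp [ 0.5669 -0.116   0.1044] yaw 0.208 F [ 0.3  0.3 -1.3] w 0.333
travel [[-0.25, 3.66, -0.14], [-0.24, 3.66, -0.17], [-0.24, 3.65, -0.19], [-0.24, 3.65, -0.22], [-0.24, 3.65, -0.25], [-0.24, 3.65, -0.28], [-0.24, 3.65, -0.31], [-0.24, 3.64, -0.34]] turn [[0.008, 0.0, 0.0], [0.008, 0.0, 0.0], [0.008, 0.0, 0.0], [0.008, 0.0, 0.0], [0.008, 0.0, 0.0], [0.008, 0.0, 0.0], [0.008, 0.0, 0.0], [0.008, 0.0, 0.0]] grip [1, 1, 1, 1, 1, 1, 1, 1]
travel [[-0.24, 3.64, -0.36], [-0.24, 3.64, -0.39], [-0.24, 3.64, -0.42], [-0.24, 3.63, -0.45], [-0.24, 3.63, -0.48]] turn [[0.008, 0.0, 0.0], [0.008, 0.0, 0.0], [0.008, 0.0, 0.0], [0.008, 0.0, 0.0], [0.008, 0.0, 0.0]] grip [1, 1, 1, 1, 1]
```

>>> apply_moves --travel '[[-0.2, 3.7, -0.1], [-0.2, 3.7, -0.2], [-0.2, 3.7, -0.2], [-0.2, 3.7, -0.2], [-0.2, 3.7, -0.2], [-0.2, 3.7, -0.3], [-0.2, 3.7, -0.3], [-0.2, 3.7, -0.3]]' --turn '[[0.01, 0, 0], [0.01, 0, 0], [0.01, 0, 0], [0.01, 0, 0], [0.01, 0, 0], [0.01, 0, 0], [0.01, 0, 0], [0.01, 0, 0]]' --grip '[1, 1, 1, 1, 1, 1, 1, 1]'

```text
t: 6.8
eef_pos: [0.506, 0.1703, 0.1269]
tool_rot: [0.711, -0.039, 0.701, 0.032]
contact_force: [0.4, 0.7, -0.3]
gripper_width: 0.333
```

>>> apply_moves --travel '[[-0.2, 3.7, -0.4], [-0.2, 3.7, -0.4], [-0.2, 3.7, -0.4], [-0.2, 3.4, -0.5], [-0.2, 2.4, -0.5], [0, 0, 0], [0, 0, 0]]' --turn '[[0.01, 0, 0], [0.01, 0, 0], [0, 0, 0], [0, 0, 0], [0, 0, 0], [0, 0, 0], [0, 0, 0]]' --grip '[1, 1, 1, 1, 1, 1, 1]'

```text
t: 7.38
eef_pos: [0.461, 0.3568, 0.1347]
tool_rot: [0.711, -0.034, 0.701, 0.032]
contact_force: [0.0, -0.8, -1.3]
gripper_width: 0.332
```

```bash
python3 - <<'E'
from h import *
W=look([],"w3")
print(W.proj([.4545,.345,.005]))
plan([.4545,.345,.030],.107,1,n=5)
E
```

```text
t 7.3833 tcp [0.461  0.3568 0.1347] yaw 0.094 F [ 0.  -0.8 -1.3] w 0.332
[[242.58766896 174.86646093]]
travel [[2.09, -0.22, -0.18], [2.09, -0.22, -0.17], [2.09, -0.23, -0.17], [2.09, -0.23, -0.16], [2.09, -0.23, -0.16]] turn [[-0.003, 0.003, 0.001], [-0.003, 0.003, 0.001], [-0.003, 0.003, 0.001], [-0.003, 0.003, 0.001], [-0.003, 0.003, 0.001]] grip [1, 1, 1, 1, 1]
```

View pics/w3.png

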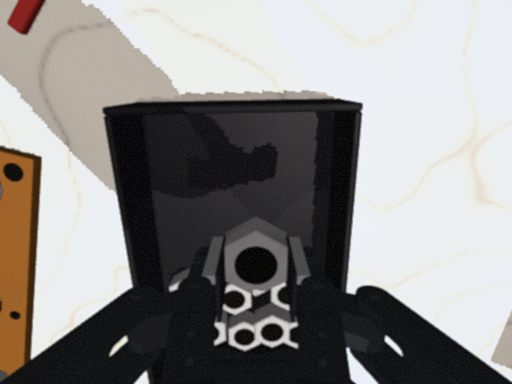

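The wrist picture shows the nut held at (256,265), with the bin's empty half centred on about (240,175), as computed. I'll lower it and release.

>>> apply_moves --travel '[[2.1, -0.2, -0.2], [2.1, -0.2, -0.2], [2.1, -0.2, -0.2], [2.1, -0.2, -0.2], [2.0, -0.2, -0.1], [0.4, 0, 0], [0, 0, 0]]' --turn '[[0, 0, 0], [0, 0, 0], [0, 0, 0], [0, 0, 0], [0, 0, 0], [0, 0, 0], [0, 0, 0]]' --grip '[1, 1, 1, 1, 1, 1, 1]'

```text
t: 8.02
eef_pos: [0.4602, 0.3388, 0.0263]
tool_rot: [0.713, -0.029, 0.7, 0.029]
contact_force: [-2.3, 4.8, 10.9]
gripper_width: 0.334
```

>>> apply_moves --travel '[[0, 0, 0], [0, 0, 0], [0, 0, 0], [-2, 0, 0], [-3, 0, 0], [-3, 0, 0], [-3, 0, 0], [-1, -1, 0]]' --turn '[[0, 0, 0], [0, 0, 0], [0, 0, 0], [0, 0, 0], [0, 0, 0], [0, 0, 0], [0, 0, 0], [0, 0, 0]]' --grip '[0.45, 0.45, 0.45, 0.45, 0.45, 0.45, 0.45, 0.45]'

```text
t: 8.68
eef_pos: [0.4604, 0.3225, 0.1502]
tool_rot: [0.712, -0.028, 0.701, 0.024]
contact_force: [0.8, 0.5, -0.2]
gripper_width: 0.549
```

```bash
python3 - <<'E'
from h import *
W=look([],"w4")
for d in eyes.masks_of("nut_center","wrist")[:2]: print(d["score"],d["rect"])
print(W.proj([.459,.339,.014]))
plan([.61,-.02,.18],-.15,.2,step=.038)
E
```

```text
t 8.6833 tcp [0.4604 0.3225 0.1502] yaw 0.074 F [ 0.8  0.5 -0.2] w 0.549
0.64 [259.0, 160.7, 293.8, 206.6]
[[275.72975265 180.83517599]]
travel [[-0.26, -3.48, 1.26], [-0.27, -3.46, 1.33], [-0.27, -3.43, 1.41], [-0.28, -3.39, 1.48], [-0.28, -3.36, 1.56], [-0.29, -3.32, 1.63], [-0.29, -3.29, 1.7], [-0.3, -3.25, 1.77]] turn [[0.022, 0.002, 0.001], [0.022, 0.002, 0.001], [0.022, 0.002, 0.001], [0.022, 0.002, 0.001], [0.022, 0.002, 0.001], [0.022, 0.002, 0.001], [0.022, 0.002, 0.001], [0.022, 0.002, 0.001]] grip [0.2, 0.2, 0.2, 0.2, 0.2, 0.2, 0.2, 0.2]
travel [[-0.3, -3.21, 1.84], [-0.31, -3.17, 1.91]] turn [[0.022, 0.002, 0.001], [0.022, 0.002, 0.001]] grip [0.2, 0.2]
```

The network sees the nut lying in the bin within a pixel of where I expected it, so it is released and placed. On to the sleeve.

>>> apply_moves --travel '[[-0.3, -3.5, 1.3], [-0.3, -3.5, 1.3], [-0.3, -3.4, 1.4], [-0.3, -3.4, 1.5], [-0.3, -3.4, 1.6], [-0.3, -3.3, 1.6], [-0.3, -3.3, 1.7], [-0.3, -3.2, 1.8]]' --turn '[[0.02, 0, 0], [0.02, 0, 0], [0.02, 0, 0], [0.02, 0, 0], [0.02, 0, 0], [0.02, 0, 0], [0.02, 0, 0], [0.02, 0, 0]]' --grip '[0.3, 0.3, 0.3, 0.3, 0.3, 0.3, 0.3, 0.3]'

```text
t: 9.45
eef_pos: [0.5786, 0.044, 0.1664]
tool_rot: [0.707, 0.025, 0.706, -0.032]
contact_force: [1.1, -0.2, -0.6]
gripper_width: 0.699
```

>>> apply_moves --travel '[[0, -3.2, 1.8], [0, -2.0, 1.2], [0, 0, 0], [0, 0, 0]]' --turn '[[0.02, 0, 0], [0.02, 0, 0], [0, 0, 0], [0, 0, 0]]' --grip '[0.3, 0.3, 0.3, 0.3]'

```text
t: 9.78
eef_pos: [0.6038, -0.0272, 0.1618]
tool_rot: [0.704, 0.044, 0.707, -0.056]
contact_force: [-0.8, 0.5, -0.8]
gripper_width: 0.702
```

```bash
python3 - <<'E'
from h import *
W=look(["sleeve_center","cap_center","stud_seat"],"w5")
plan([.626,-.040,.075],-.15,.2,n=5)
E
```

```text
t 9.7833 tcp [ 0.6038 -0.0272  0.1618] yaw -0.141 F [-0.8  0.5 -0.8] w 0.702
sleeve_center 0.64 [228, 188, 261, 242] (array([ 0.6255, -0.0396,  0.    ]), 'rms px', np.float64(0.6))
cap_center 0.89 [389, 133, 459, 189] (array([0.5989, 0.1095, 0.    ]), 'rms px', np.float64(1.08))
stud_seat 0.88 [242, 56, 296, 113] (array([ 0.5228, -0.0071,  0.    ]), 'rms px', np.float64(0.57))
travel [[1.76, -0.24, 0.49], [1.76, -0.24, 0.49], [1.76, -0.24, 0.49], [1.76, -0.25, 0.49], [1.75, -0.25, 0.49]] turn [[0.003, -0.0, 0.003], [0.003, -0.0, 0.003], [0.003, -0.0, 0.003], [0.003, -0.0, 0.003], [0.003, -0.0, 0.003]] grip [0.2, 0.2, 0.2, 0.2, 0.2]
```

>>> apply_moves --travel '[[1.7, -0.2, 0.5], [1.7, -0.2, 0.5], [1.7, -0.3, 0.5], [1.7, -0.3, 0.5], [1.4, -0.2, 0.5], [0, 0, 0], [0, 0, 0]]' --turn '[[0, 0, 0], [0, 0, 0], [0, 0, 0], [0, 0, 0], [0, 0, 0], [0, 0, 0], [0, 0, 0]]' --grip '[0.3, 0.3, 0.3, 0.3, 0.3, 0.3, 0.3]'

```text
t: 10.57
eef_pos: [0.6271, -0.0251, 0.0785]
tool_rot: [0.706, 0.038, 0.706, -0.043]
contact_force: [0.2, 0.0, -0.1]
gripper_width: 0.697
```

```bash
python3 - <<'E'
from h import *
W=look(["sleeve_center"])
plan([.6255,-.0396,.040],-.15,.2,n=3)
E
```

```text
t 10.5667 tcp [ 0.6271 -0.0251  0.0785] yaw -0.115 F [ 0.2  0.  -0.1] w 0.697
sleeve_center 0.62 [200, 195, 253, 271] (array([ 0.6256, -0.0397,  0.    ]), 'rms px', np.float64(0.87))
travel [[1.31, -0.47, -0.0], [1.31, -0.48, 0.0], [1.3, -0.48, 0.01]] turn [[0.012, 0.0, 0.003], [0.012, 0.0, 0.003], [0.012, 0.0, 0.003]] grip [0.2, 0.2, 0.2]
```

>>> apply_moves --travel '[[0, -1.4, 0], [0, 0, 0], [0, 0, 0]]' --turn '[[0.03, 0, 0], [0, 0, 0], [0, 0, 0]]' --grip '[0.3, 0.3, 0.3]'

```text
t: 10.92
eef_pos: [0.6264, -0.039, 0.082]
tool_rot: [0.706, 0.049, 0.704, -0.054]
contact_force: [0.3, 1.0, -1.5]
gripper_width: 0.702
```

```bash
python3 - <<'E'
from h import *
W=look([])
plan([.6255,-.0396,.040],-.15,.2,n=3)
E
```

```text
t 10.9167 tcp [ 0.6264 -0.039   0.082 ] yaw -0.146 F [ 0.3  1.  -1.5] w 0.702
travel [[1.41, 0.02, -0.03], [1.41, 0.02, -0.03], [1.41, 0.01, -0.03]] turn [[0.001, 0.001, 0.002], [0.001, 0.001, 0.002], [0.001, 0.001, 0.002]] grip [0.2, 0.2, 0.2]
```

>>> apply_moves --travel '[[1.4, 0, 0], [1.4, 0, 0], [1.3, 0, 0], [0, 0, 0], [0, 0, 0], [0, 0, 0], [0, 0, 0], [0, 0, 0]]' --turn '[[0, 0, 0], [0, 0, 0], [0, 0, 0], [0, 0, 0], [0, 0, 0], [0, 0, 0], [0, 0, 0], [0, 0, 0]]' --grip '[0.3, 0.3, 0.3, 0.3, 1, 1, 1, 1]'

```text
t: 11.63
eef_pos: [0.6259, -0.0404, 0.0363]
tool_rot: [0.706, 0.049, 0.704, -0.055]
contact_force: [-0.2, 0.3, -0.3]
gripper_width: 0.308
```

>>> apply_moves --travel '[[0, 0, 0], [-2.5, 0, 0], [-3, 0, 0], [-3, 0, 0], [-3, 0, 0], [-0.5, 0, 0]]' --turn '[[0, 0, 0], [0, 0, 0], [0, 0, 0], [0, 0, 0], [0, 0, 0], [0, 0, 0]]' --grip '[1, 1, 1, 1, 1, 1]'

```text
t: 12.13
eef_pos: [0.6239, -0.0391, 0.1588]
tool_rot: [0.704, 0.049, 0.706, -0.055]
contact_force: [1.1, 0.2, -0.5]
gripper_width: 0.305
```

```bash
python3 - <<'E'
from h import *
W=look([])
plan([.478,-.346,.165],-.15,1,step=.037)
E
```

```text
t 12.1333 tcp [ 0.6239 -0.0391  0.1588] yaw -0.147 F [ 1.1  0.2 -0.5] w 0.305
travel [[-0.04, -3.25, -0.99], [-0.04, -3.25, -0.99], [-0.05, -3.25, -0.99], [-0.05, -3.25, -0.99], [-0.05, -3.25, -0.99], [-0.06, -3.25, -0.99], [-0.06, -3.25, -0.98], [-0.06, -3.25, -0.98]] turn [[0.0, -0.0, 0.001], [0.0, -0.0, 0.001], [0.0, -0.0, 0.001], [0.0, -0.0, 0.001], [0.0, -0.0, 0.001], [0.0, -0.0, 0.001], [0.0, -0.0, 0.001], [0.0, -0.0, 0.001]] grip [1, 1, 1, 1, 1, 1, 1, 1]
travel [[-0.06, -3.25, -0.98], [-0.07, -3.25, -0.98]] turn [[0.0, -0.0, 0.001], [0.0, -0.0, 0.001]] grip [1, 1]
```

>>> apply_moves --travel '[[0, -3.3, -1], [0, -3.3, -1], [0, -3.3, -1], [0, -3.3, -1], [0, -3.3, -1], [0, -3.3, -1], [0, -3.3, -1], [0, -3.2, -1]]' --turn '[[0, 0, 0], [0, 0, 0], [0, 0, 0], [0, 0, 0], [0, 0, 0], [0, 0, 0], [0, 0, 0], [0, 0, 0]]' --grip '[1, 1, 1, 1, 1, 1, 1, 1]'

```text
t: 12.85
eef_pos: [0.5059, -0.2838, 0.1532]
tool_rot: [0.704, 0.044, 0.708, -0.044]
contact_force: [-0.3, 0.0, -0.2]
gripper_width: 0.313
```

>>> apply_moves --travel '[[0, -3.0, -1], [0, -1.5, -0.6], [0, 0, 0], [0, 0, 0]]' --turn '[[0, 0, 0], [0, 0, 0], [0, 0, 0], [0, 0, 0]]' --grip '[1, 1, 1, 1]'

```text
t: 13.18
eef_pos: [0.4749, -0.3364, 0.1496]
tool_rot: [0.701, 0.048, 0.71, -0.05]
contact_force: [-0.5, -0.1, -0.6]
gripper_width: 0.314
```

```bash
python3 - <<'E'
from h import *
W=look([],"w6")
print(W.proj([.478,-.346,.005]))
plan([.478,-.346,.033],-.15,1,n=5)
E
```

```text
t 13.1833 tcp [ 0.4749 -0.3364  0.1496] yaw -0.139 F [-0.5 -0.1 -0.6] w 0.314
[[245.66894361 187.37404261]]
travel [[2.33, -0.18, 0.12], [2.33, -0.18, 0.11], [2.33, -0.18, 0.11], [2.33, -0.18, 0.1], [2.33, -0.18, 0.1]] turn [[0.002, -0.002, 0.001], [0.002, -0.002, 0.001], [0.002, -0.002, 0.001], [0.002, -0.002, 0.001], [0.002, -0.002, 0.001]] grip [1, 1, 1, 1, 1]
```

View pics/w6.png

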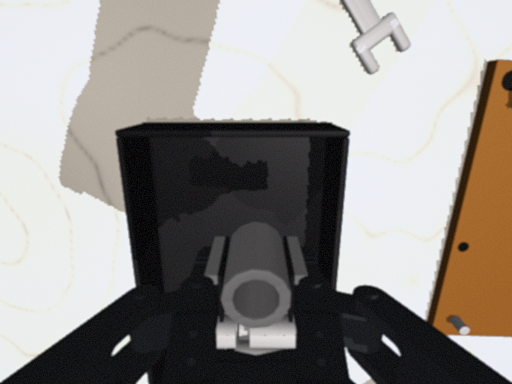

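The picture shows the sleeve held at (255,290). The bin floor spans columns 153–307, so its middle is about 1 cm left of my estimate, and I'll shift by that while lowering.

>>> apply_moves --travel '[[2.3, -0.4, 0.1], [2.3, -0.4, 0.1], [2.3, -0.4, 0.1], [2.3, -0.4, 0], [1.8, -0.2, 0], [0.4, 0, 0], [0, 0, 0]]' --turn '[[0, 0, 0], [0, 0, 0], [0, 0, 0], [0, 0, 0], [0, 0, 0], [0, 0, 0], [0, 0, 0]]' --grip '[1, 1, 1, 1, 1, 1, 1]'

```text
t: 13.82
eef_pos: [0.484, -0.3417, 0.0297]
tool_rot: [0.703, 0.044, 0.709, -0.041]
contact_force: [0.0, -0.5, 0.0]
gripper_width: 0.307
```

>>> apply_moves --travel '[[0, 0, 0], [0, 0, 0], [0, 0, 0], [-2, 0, 0], [-3, 0, 0], [-3, 0, 0], [-3, 0, 0], [-2, 1, 0]]' --turn '[[0, 0, 0], [0, 0, 0], [0, 0, 0], [0, 0, 0], [0, 0, 0], [0, 0, 0], [0, 0, 0], [0, 0, 0]]' --grip '[0.5, 0.5, 0.5, 0.5, 0.5, 0.5, 0.5, 0.5]'

```text
t: 14.48
eef_pos: [0.4877, -0.3297, 0.1672]
tool_rot: [0.703, 0.043, 0.708, -0.04]
contact_force: [0.9, -0.5, 0.1]
gripper_width: 0.499
```

```bash
python3 - <<'E'
from h import *
W=look([],"w7")
for d in eyes.masks_of("sleeve_center","wrist")[:2]: print(d["score"],d["rect"])
print(W.proj([.484,-.343,.0275]))
plan([.585,.08,.17],-.15,.2,step=.038)
E
```

```text
t 14.4833 tcp [ 0.4877 -0.3297  0.1672] yaw -0.117 F [ 0.9 -0.5  0.1] w 0.499
0.72 [409.5, 47.7, 509.0, 321.4]
0.55 [221.8, 160.2, 257.8, 203.1]
[[238.94114207 181.16032492]]
travel [[0.0, 3.46, 0.4], [0.0, 3.46, 0.39], [0.0, 3.47, 0.38], [-0.0, 3.47, 0.37], [-0.0, 3.47, 0.36], [-0.0, 3.47, 0.35], [-0.01, 3.47, 0.34], [-0.01, 3.47, 0.33]] turn [[0.003, -0.0, -0.0], [0.003, -0.0, -0.0], [0.003, -0.0, -0.0], [0.003, -0.0, -0.0], [0.003, -0.0, -0.0], [0.003, -0.0, -0.0], [0.003, -0.0, -0.0], [0.003, -0.0, -0.0]] grip [0.2, 0.2, 0.2, 0.2, 0.2, 0.2, 0.2, 0.2]
travel [[-0.01, 3.47, 0.32], [-0.01, 3.47, 0.31], [-0.01, 3.47, 0.29], [-0.01, 3.47, 0.28]] turn [[0.003, -0.0, -0.0], [0.003, -0.0, -0.0], [0.003, -0.0, -0.0], [0.003, -0.0, -0.0]] grip [0.2, 0.2, 0.2, 0.2]
```

The sleeve shows at (240,182) in the bin, where I expected it, so it stands released. Now the cap.

>>> apply_moves --travel '[[0, 3.5, 0.4], [0, 3.5, 0.4], [0, 3.5, 0.4], [0, 3.5, 0.4], [0, 3.5, 0.4], [0, 3.5, 0.4], [0, 3.5, 0.3], [0, 3.5, 0.3]]' --turn '[[0, 0, 0], [0, 0, 0], [0, 0, 0], [0, 0, 0], [0, 0, 0], [0, 0, 0], [0, 0, 0], [0, 0, 0]]' --grip '[0.2, 0.2, 0.2, 0.2, 0.2, 0.2, 0.2, 0.2]'

```text
t: 15.25
eef_pos: [0.5542, -0.0537, 0.1748]
tool_rot: [0.709, 0.046, 0.702, -0.047]
contact_force: [0.2, -0.7, 0.8]
gripper_width: 0.803
```

>>> apply_moves --travel '[[0, 3.5, 0.3], [0, 3.5, 0.3], [0, 3.5, 0.3], [0, 2.0, 0.2], [0, 0, 0], [0, 0, 0]]' --turn '[[0, 0, 0], [0, 0, 0], [0, 0, 0], [0, 0, 0], [0, 0, 0], [0, 0, 0]]' --grip '[0.2, 0.2, 0.2, 0.2, 0.2, 0.2]'

```text
t: 15.75
eef_pos: [0.5824, 0.087, 0.1763]
tool_rot: [0.711, 0.043, 0.701, -0.04]
contact_force: [-1.0, -0.6, 0.2]
gripper_width: 0.803
```

```bash
python3 - <<'E'
from h import *
W=look(["cap_center","stud_seat"])
plan([.5989,.1095,.075],-.15,.2,n=5)
E
```

```text
t 15.75 tcp [0.5824 0.087  0.1763] yaw -0.117 F [-1.  -0.6  0.2] w 0.803
cap_center 0.89 [257, 167, 305, 223] (array([0.5989, 0.1094, 0.    ]), 'rms px', np.float64(0.63))
stud_seat 0.9 [118, 98, 165, 147] (array([ 0.5229, -0.0072,  0.    ]), 'rms px', np.float64(0.75))
travel [[2.03, 0.53, 0.24], [2.03, 0.53, 0.24], [2.03, 0.54, 0.25], [2.03, 0.54, 0.25], [2.03, 0.54, 0.25]] turn [[0.006, 0.003, -0.001], [0.006, 0.003, -0.001], [0.006, 0.003, -0.001], [0.006, 0.003, -0.001], [0.006, 0.003, -0.001]] grip [0.2, 0.2, 0.2, 0.2, 0.2]
```

>>> apply_moves --travel '[[2.0, 0.5, 0.2], [2.0, 0.5, 0.3], [2.0, 0.5, 0.3], [2.0, 0.5, 0.3], [1.5, 0.5, 0.2], [0, 0, 0], [0, 0, 0], [0, 0, 0]]' --turn '[[0, 0, 0], [0, 0, 0], [0, 0, 0], [0, 0, 0], [0, 0, 0], [0, 0, 0], [0, 0, 0], [0, 0, 0]]' --grip '[0.2, 0.2, 0.2, 0.2, 0.2, 0.2, 0.2, 0.2]'

```text
t: 16.57
eef_pos: [0.6018, 0.0907, 0.0813]
tool_rot: [0.712, 0.05, 0.698, -0.052]
contact_force: [-0.1, 0.3, 0.8]
gripper_width: 0.799
```

```bash
python3 - <<'E'
from h import *
W=look(["cap_center"])
plan([.5989,.1094,.037],-.15,.2,n=3)
E
```

```text
t 16.5667 tcp [0.6018 0.0907 0.0813] yaw -0.144 F [-0.1  0.3  0.8] w 0.799
cap_center 0.9 [249, 173, 322, 256] (array([0.5986, 0.1099, 0.    ]), 'rms px', np.float64(0.81))
travel [[1.5, 0.59, -0.23], [1.5, 0.59, -0.23], [1.5, 0.59, -0.22]] turn [[0.002, 0.007, -0.0], [0.002, 0.007, -0.0], [0.002, 0.007, -0.0]] grip [0.2, 0.2, 0.2]
```

>>> apply_moves --travel '[[0, 1.8, -0.6], [0, 0, 0], [0, 0, 0]]' --turn '[[0, 0.02, 0], [0, 0, 0], [0, 0, 0]]' --grip '[0.2, 0.2, 0.2]'

```text
t: 16.92
eef_pos: [0.6004, 0.1081, 0.0853]
tool_rot: [0.707, 0.052, 0.703, -0.052]
contact_force: [-0.4, -0.8, 0.6]
gripper_width: 0.802
```

```bash
python3 - <<'E'
from h import *
W=look(["cap_center"])
plan([.5988,.1096,.037],-.15,.2,n=3)
E
```

```text
t 16.9167 tcp [0.6004 0.1081 0.0853] yaw -0.147 F [-0.4 -0.8  0.6] w 0.802
cap_center 0.59 [222, 177, 290, 261] (array([0.5985, 0.11  , 0.    ]), 'rms px', np.float64(1.14))
travel [[1.6, 0.02, -0.06], [1.6, 0.02, -0.06], [1.6, 0.02, -0.06]] turn [[0.001, 0.002, -0.001], [0.001, 0.002, -0.001], [0.001, 0.002, -0.001]] grip [0.2, 0.2, 0.2]
```

>>> apply_moves --travel '[[1.6, 0, 0], [1.6, 0, -0.1], [1.4, 0, -0.1], [0.1, 0, 0], [0, 0, 0]]' --turn '[[0, 0, 0], [0, 0, 0], [0, 0, 0], [0, 0, 0], [0, 0, 0]]' --grip '[0.2, 0.2, 0.2, 0.2, 0.2]' --newtons 70

```text
t: 17.43
eef_pos: [0.6009, 0.1073, 0.0399]
tool_rot: [0.709, 0.053, 0.701, -0.051]
contact_force: [0.2, 0.2, 0.8]
gripper_width: 0.799
```

```bash
python3 - <<'E'
from h import *
W=look([])
plan([.5988,.1096,.037],-.15,.2,n=1)
E
```

```text
t 17.4333 tcp [0.6009 0.1073 0.0399] yaw -0.148 F [0.2 0.2 0.8] w 0.799
travel [[0.29, 0.2, -0.23]] turn [[0.002, 0.011, -0.004]] grip [0.2]
```

>>> apply_moves --travel '[[0.3, 0.2, -0.3], [0.1, 0, 0], [0, 0, 0], [0, 0, 0], [0, 0, 0], [0, 0, 0], [0, 0, 0]]' --turn '[[0, 0.01, 0], [0, 0, 0], [0, 0, 0], [0, 0, 0], [0, 0, 0], [0, 0, 0], [0, 0, 0]]' --grip '[0.2, 0.2, 0.2, 1, 1, 1, 1]'

```text
t: 18.07
eef_pos: [0.6004, 0.1102, 0.0398]
tool_rot: [0.707, 0.054, 0.703, -0.05]
contact_force: [-0.1, 0.0, 0.1]
gripper_width: 0.447
```

```bash
python3 - <<'E'
from h import *
W=look(["cap_center"])
plan([.5229,-.0072,.13],-.15,1,n=8)
E
```

```text
t 18.0667 tcp [0.6004 0.1102 0.0398] yaw -0.149 F [-0.1  0.   0.1] w 0.447
cap_center 0.72 [210, 206, 299, 316] (array([0.5997, 0.1107, 0.    ]), 'rms px', np.float64(1.24))
travel [[-1.14, -1.59, -0.73], [-1.14, -1.59, -0.73], [-1.14, -1.59, -0.73], [-1.14, -1.59, -0.74], [-1.14, -1.59, -0.74], [-1.13, -1.59, -0.74], [-1.13, -1.59, -0.74], [-1.13, -1.59, -0.74]] turn [[0.0, 0.001, -0.001], [0.0, 0.001, -0.001], [0.0, 0.001, -0.001], [0.0, 0.001, -0.001], [0.0, 0.001, -0.001], [0.0, 0.001, -0.001], [0.0, 0.001, -0.001], [0.0, 0.001, -0.001]] grip [1, 1, 1, 1, 1, 1, 1, 1]
```

>>> apply_moves --travel '[[-2.0, 0, 0], [-2.5, 0, 0], [-2.5, -1.5, -0.7], [-1.0, -2, -1], [0, -2.5, -1], [0, -2.5, -1], [0, -2.5, -1], [0, -1, -0.7]]' --turn '[[0, 0, 0], [0, 0, 0], [0, 0, 0], [0, 0, 0], [0, 0, 0], [0, 0, 0], [0, 0, 0], [0, 0, 0]]' --grip '[1, 1, 1, 1, 1, 1, 1, 1]'

```text
t: 18.83
eef_pos: [0.5276, -0.0005, 0.1212]
tool_rot: [0.708, 0.052, 0.703, -0.047]
contact_force: [-0.0, -0.6, -0.2]
gripper_width: 0.451
```

>>> apply_moves --travel '[[0, 0, 0], [0, 0, 0]]' --turn '[[0, 0, 0], [0, 0, 0]]' --grip '[1, 1]'

```text
t: 19.0
eef_pos: [0.5257, -0.0027, 0.1213]
tool_rot: [0.707, 0.054, 0.703, -0.049]
contact_force: [0.8, 0.8, -0.5]
gripper_width: 0.451
```

```bash
python3 - <<'E'
from h import *
W=look(["stud_seat"],"w8")
o=status.get_obs();p,M,y=pose(o)
for d in eyes.masks_of("cap_center","wrist")[:1]:
    f=fit(W,d["region"],p[2]-.0278,p[2]+.0062,.02,48,p[0],p[1]); print(d["rect"],f, "in tool",(M.T@(np.r_[f[0][:2],p[2]]-p)*1000).round(1))
plan([.5229,-.0072,.08],-.15,1,n=4)
E
```

```text
t 19.0 tcp [ 0.5257 -0.0027  0.1213] yaw -0.145 F [ 0.8  0.8 -0.5] w 0.451
stud_seat 0.81 [220, 164, 277, 216] (array([ 0.5223, -0.007 ,  0.    ]), 'rms px', np.float64(3.5))
[212.7, 208.7, 299.9, 317.5] (array([ 0.5252, -0.0023,  0.    ]), 'rms px', np.float64(1.19)) in tool [-0.  -0.7 -1. ]
travel [[1.03, -0.17, -0.07], [1.03, -0.16, -0.07], [1.03, -0.16, -0.07], [1.03, -0.16, -0.07]] turn [[0.002, 0.001, -0.002], [0.002, 0.001, -0.002], [0.002, 0.001, -0.002], [0.002, 0.001, -0.002]] grip [1, 1, 1, 1]
```

View pics/w8.png

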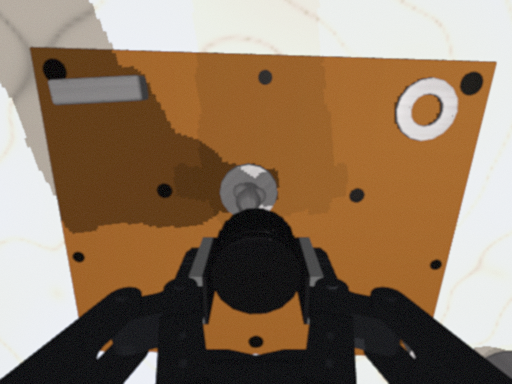

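The cap is held upright at (256,262), just in front of the stud flange at (248,190). I'll allow for the cap sitting about 1 mm toward the robot in the jaws.

>>> apply_moves --travel '[[1.0, -0.2, 0], [1.0, -0.2, 0], [1.0, -0.1, 0], [0.5, 0, 0], [0, 0, 0], [0, 0, 0]]' --turn '[[0, 0, 0], [0, 0, 0], [0, 0, 0], [0, 0, 0], [0, 0, 0], [0, 0, 0]]' --grip '[1, 1, 1, 1, 1, 1]'

```text
t: 19.65
eef_pos: [0.5275, -0.0018, 0.0803]
tool_rot: [0.707, 0.05, 0.704, -0.045]
contact_force: [0.3, -0.8, -0.3]
gripper_width: 0.449
```

```bash
cat >> h.py <<'E'
def settle(n=4):
    P=[]
    for _ in range(n): P.append(np.r_[status.get_obs()["eef_pos"],status.get_obs()["contact_force"]]); eyes.read_camera("side")
    print("t",status.get_obs()["t"]); print(np.array(P).round(4))
E
python3 - <<'E'
from h import *
settle()
plan([.5240,-.0074,.07],-.15,1,n=1)
E
```

```text
t 19.85
[[ 0.5275 -0.0018  0.0803  0.343  -0.8195 -0.2677]
 [ 0.5274 -0.0018  0.0804  0.5504  0.0687 -0.4982]
 [ 0.5277 -0.0018  0.0809 -0.201  -0.6827 -0.5031]
 [ 0.5279 -0.0019  0.0813  0.0256  0.1874 -1.0104]]
travel [[1.14, -0.61, -0.34]] turn [[0.014, 0.005, -0.008]] grip [1]
```

>>> apply_moves --travel '[[0.1, -0.6, -0.4], [0, 0, 0]]' --turn '[[0.01, 0, -0.01], [0, 0, 0]]' --grip '[1, 1]'

```text
t: 20.02
eef_pos: [0.5235, -0.0078, 0.0811]
tool_rot: [0.708, 0.051, 0.703, -0.053]
contact_force: [0.1, 0.6, -0.5]
gripper_width: 0.445
```

```bash
python3 - <<'E'
from h import *
settle(3)
plan([.5240,-.0074,.07],-.15,1,n=1)
E
```

```text
t 20.1667
[[ 0.5235 -0.0078  0.0811  0.1108  0.6347 -0.4714]
 [ 0.5242 -0.0073  0.0813 -0.7802  0.2934 -0.7847]
 [ 0.5245 -0.007   0.0814 -0.0552  0.3191 -0.7551]]
travel [[1.14, -0.07, -0.06]] turn [[0.005, 0.008, 0.001]] grip [1]
```

>>> apply_moves --travel '[[0.8, -0.1, -0.1], [0.7, 0, 0]]' --turn '[[0, 0.01, 0], [0, 0, 0]]' --grip '[1, 1]'

```text
t: 20.33
eef_pos: [0.5248, -0.0074, 0.0671]
tool_rot: [0.706, 0.051, 0.705, -0.051]
contact_force: [0.9, 0.6, -1.4]
gripper_width: 0.446
```

```bash
python3 - <<'E'
from h import *
settle(3)
plan([.5240,-.0074,.0618],-.15,1,n=1)
E
```

```text
t 20.4833
[[ 0.5248 -0.0074  0.0671  0.8763  0.6153 -1.4155]
 [ 0.5241 -0.0073  0.0658  0.0571  0.2389 -1.6243]
 [ 0.5238 -0.0074  0.0661  0.5497  0.5545 -0.0692]]
travel [[0.47, 0.0, 0.0]] turn [[0.005, -0.001, 0.0]] grip [1]
```

>>> apply_moves --travel '[[0.4, 0, 0], [0.3, 0, 0]]' --turn '[[0, 0, 0], [0, 0, 0]]' --grip '[1, 1]'

```text
t: 20.65
eef_pos: [0.5245, -0.0073, 0.0595]
tool_rot: [0.705, 0.051, 0.705, -0.051]
contact_force: [-2.5, 0.5, 10.2]
gripper_width: 0.448
```

```bash
python3 - <<'E'
from h import *
settle(3)
plan([.5240,-.0074,.0458],-.15,1,n=1)
E
```

```text
t 20.8
[[ 5.24500e-01 -7.30000e-03  5.95000e-02 -2.45510e+00  5.49300e-01
   1.02489e+01]
 [ 5.24500e-01 -7.30000e-03  5.93000e-02 -1.49340e+00  1.23140e+00
   3.66600e+00]
 [ 5.24400e-01 -7.30000e-03  5.95000e-02 -1.00690e+00  3.79900e-01
   5.15970e+00]]
travel [[1.39, -0.02, -0.04]] turn [[0.005, -0.001, -0.0]] grip [1]
```

>>> apply_moves --travel '[[0.5, 0, 0], [0.5, 0, 0], [0.4, 0, 0]]' --turn '[[0, 0, 0], [0, 0, 0], [0, 0, 0]]' --grip '[1, 1, 1]'

```text
t: 21.05
eef_pos: [0.5241, -0.0079, 0.0463]
tool_rot: [0.705, 0.051, 0.705, -0.051]
contact_force: [-0.5, -0.6, -0.4]
gripper_width: 0.446
```

```bash
python3 - <<'E'
from h import *
settle(3)
plan([.5240,-.0074,.0458],-.15,1,n=1)
E
```

```text
t 21.2
[[ 0.5241 -0.0079  0.0463 -0.458  -0.6277 -0.4287]
 [ 0.5239 -0.0078  0.0456  0.0962  0.956  -0.897 ]
 [ 0.5241 -0.0076  0.046  -0.6404 -0.4581 -1.0093]]
travel [[0.04, 0.01, -0.03]] turn [[0.005, -0.001, -0.0]] grip [1]
```

>>> apply_moves --travel '[[0.2, 0, 0]]' --turn '[[0, 0, 0]]' --grip '[1]'

```text
t: 21.28
eef_pos: [0.5245, -0.0075, 0.045]
tool_rot: [0.705, 0.052, 0.705, -0.051]
contact_force: [-12.4, -1.3, 48.3]
gripper_width: 0.448
```

```bash
python3 - <<'E'
from h import *
settle(4)
E
```

```text
t 21.4833
[[ 5.24500e-01 -7.50000e-03  4.50000e-02 -1.23609e+01 -1.25410e+00
   4.83439e+01]
 [ 5.24500e-01 -7.50000e-03  4.53000e-02 -4.76710e+00 -6.09000e-01
   1.14582e+01]
 [ 5.24500e-01 -7.50000e-03  4.52000e-02 -3.32100e+00 -4.77000e-01
   1.22944e+01]
 [ 5.24500e-01 -7.40000e-03  4.52000e-02 -4.11680e+00 -1.51700e-01
   1.13101e+01]]
```

It's seated: the force settles at about 11.5 N with the TCP at 0.045 m, the computed home height. One last look, and a check that the push is steady.

```bash
python3 - <<'E'
from h import *
a=eyes.read_camera("side");b=eyes.read_camera("scene")
settle(6)
S,D=Cam("scene"),Cam("side")
A=cv2.resize(a[110:384,70:350,::-1],(392,384));B=cv2.resize(b[90:350,100:470,::-1],None,fx=1.08,fy=1.08)
i=np.zeros((384,392+B.shape[1],3),np.uint8);i[:,:392]=A;i[:B.shape[0],392:]=B;cv2.imwrite("pics/fin.png",i);print(i.shape)
E
```

```text
t 21.8833
[[ 5.24500e-01 -7.50000e-03  4.52000e-02 -4.33440e+00  1.01500e-01
   1.18956e+01]
 [ 5.24500e-01 -7.50000e-03  4.53000e-02 -4.28550e+00 -2.13600e-01
   1.22537e+01]
 [ 5.24500e-01 -7.50000e-03  4.52000e-02 -4.29600e+00 -2.65100e-01
   1.22166e+01]
 [ 5.24500e-01 -7.50000e-03  4.53000e-02 -3.73350e+00 -6.53100e-01
   1.24959e+01]
 [ 5.24500e-01 -7.50000e-03  4.53000e-02 -4.27310e+00 -1.11490e+00
   1.14687e+01]
 [ 5.24500e-01 -7.50000e-03  4.52000e-02 -3.89340e+00 -7.79600e-01
   1.18725e+01]]
(384, 792, 3)
```

View pics/fin.png

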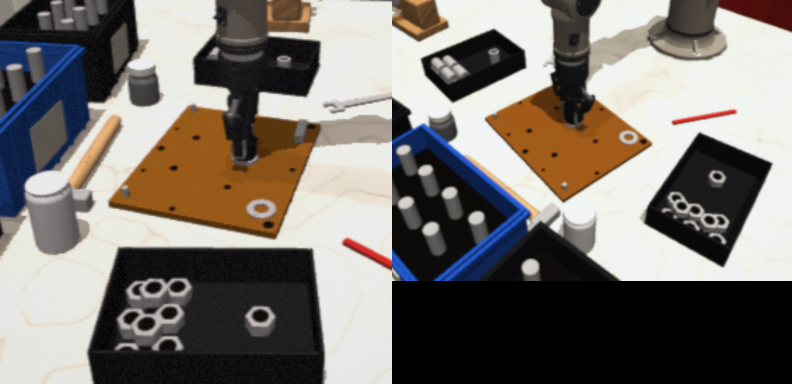

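The final picture shows the nut alone in the near half of the nut bin (side 260,320). The sleeve stands in the near half of its bin (284,60), and the washer and bar are untouched. The gripper is on the cap at the stud (243,155), pressing steadily with about 12 N. Handing in.

```bash
python3 -c "
from station import bot
print(bot.hand_in())"
```

```text
the job is handed in; nothing more can be done
None
```

The job is done and handed in at about 22 s of the allowed 72 s. The nut is in the nut bin, the sleeve is standing in the sleeve bin, and the cap is snapped onto the stud. The gripper is still on the cap, pressing it down.

- **Stray parts:** The last pictures show both parts in the empty near halves of their bins. The washer and pencil look undisturbed. I didn't measure the other loose things again.
- **Cap:** The push climbed to about 10 N on the balls, then dropped to nothing at the click. The last push brought the tool to 45.2 mm, against a calculated home height of 45.8 mm. I judged the cap fully home from that height and the force, because the gripper hides the rim.
- **Pressing force:** It held steady at 11.5–12.5 N over the last 0.4 s, slightly above the 10 N asked. There was also a sideways force of about 4 N. I left it there rather than risk backing off.
- **Force peaks:** The last seating push briefly read 48 N at the wrist, well under the 120 N limit. It was pushing on the held cap, not the gripper's body. Setting the nut down read about 11 N.

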